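# Let the sample tray down on its ratchet lift

## Task

The tray of sample tubes is held up by the ratchet of its little bench lift: flick the yellow release lever over so that the pawl is sprung to come off, wind the red crank up a touch until the pawl lets go of the wheel, then ease the crank back slowly, under control all the way, until the tray is felt to rest lightly on the pad below it. Never let the crank run or press the tray down hard, leave everything else on the table where it is, and let go of the crank at the end.

Things in the scene. Friction and masses are not known exactly. Their poses are not given: they have to be found in the camera images.
- winch_axis (a point): Top centre of the winch's upright hub (26 mm across), 145 mm above the table, on the axis of crank, drum and ratchet wheel; axes: the lift's, z up, the tray 250 mm along -y. The winch is a white box 110 x 110 mm, top at 100 mm; on it lies the steel ratchet wheel (72 mm across, 16 teeth, top at 110 mm). The whole lift is fixed on the table, at any yaw within 0.3 rad.
- base_plate (a point): Top centre of the lift's aluminium base plate, 210 x 440 mm, 12 mm thick; axes as the winch. It carries winch and tray. A low aluminium gear cover, 24 mm wide and 18 mm high, runs between the two along its middle.
- crank_knob (a point): Centre of the red upright crank knob, 162 mm above the table: a cylinder 18 mm across, from 138 to 183 mm above the table, spinning freely on a flat crank arm (18 mm wide, from 128 to 138 mm above the table), 70 mm from the winch axis. It can be gripped from above.
- drum (a joint): Crank angle, rad; grows as it is eased back (clockwise from above). Starts held by the pawl at about 0 or -0.39; stops at -0.85 and 1.9. Load: 0.56 Nm clockwise at 0, 0.30 Nm less per rad eased; brake drag 0.30 Nm either way. At the knob: winding up takes 12 to 15 N; at 0 it pushes back with 4 (moving) to 8 N (held); from 0.85 on it stays and must be pushed (0 to 4 N).
- release (a joint): Angle of the yellow release lever, rad: 0 to 0.1 pawl sprung onto the wheel (start), 0.8 end stop, pawl sprung off. Turns clockwise seen from above; stays where it is left (2 to 3 N at the pin moves it). It carries the brass pawl on a light spring: under load the pawl stays jammed in its tooth though the lever is over, and springs clear once the crank is wound up a few mm.
- release_pivot (a point): Upright pivot of release lever and pawl, 119 mm above the table; 36 mm along x and -45 mm along y from the winch axis, in the lift's axes.
- release_pin (a point): Top centre of the yellow upright pin at the end of the release lever, 136 mm above the table, 62 mm from the pivot. The pin is 10 mm across and rises from the lever (12 mm wide, top at 119 mm) to 136 mm; push it with closed fingertips or pinch it from above.
- pawl_tip (a point): Top of the brass pawl's tip (5 mm across), 110 mm above the table. About 30 mm from the winch axis when in a tooth (the wheel's teeth reach to 36 mm), more than 40 mm when off the wheel.
- tray: The lift's tray: aluminium plate 130 x 120 x 6 mm with a white rack of ten blue-capped tubes (top 84 mm above the origin), guided on two upright rods. Origin: centre of the plate's underside. Only the crank moves it, 22 mm per rad of the drum.
- pad_place (a point): Point on the base plate (12 mm above the table) under the purple pad, 90 x 80 mm, that the tray comes down on. The pad's top was set by hand somewhere from 40 to 58 mm above the table and is not measured: feel for it. It is sprung, 10 N per mm, at most 6 mm. Resting lightly is 2 to 20 N on it: 10 N on the pad is about 3 N more at the crank knob and 3.2 mm of knob travel.
- spare_cap: Loose blue cap, 26 mm across, 16 mm high, on the lift's base plate: leave alone. Origin under its centre.
- eraser: Loose white block 45 x 20 x 12 mm on the lift's base plate: leave alone. Origin under its centre.
- sanitiser: Clear bottle, 56 mm across, 150 mm high, standing: leave alone. Origin under its centre.
- radio: Black hand radio, 60 x 35 x 120 mm with a 50 mm aerial, standing: leave alone. Origin under its centre.
- mouse: Black computer mouse, 100 x 60 x 34 mm: leave alone. Origin under its centre.
- specimen_jar: Clear jar with an orange lid, 60 mm across, 70 mm high: leave alone. Origin under its centre.
- cap_tray: Open blue tray 120 x 160 x 40 mm: leave alone. Origin under its centre.

How it is judged:
By the outcome, as a careful person would: the job done as asked, in the order asked, and still so for the second after the job is handed in, with the robot touching nothing.
It also fails if it takes over 72 s, if anything falls off the work surface, if the arm or the gripper's body presses on something with over 40 N, if the wrist force passes 120 N, or if a joint passes its speed limit or range.

## Robot

A 7-joint arm with a two-finger parallel gripper is mounted at the origin on the work surface. World frame = base frame: x ahead of the robot, y to its left, z up, the work surface at z = 0. Lengths are in m, angles in rad, forces in N, time in s.
With the tool pointing down it reaches from about 0.4 to 0.85 m from the base axis. Payload 10.4 kg.
Tool frame: the origin (TCP) lies at the very end of the fingers, on their centre line; the grasp point (between the pads) lies r.tcp_to_grasp behind it (r.tcp_to_grasp is the distance from the TCP to the grasp point, in m); z points along the fingers, y is the line along which they close (so a half turn about z gives the same grasp; the last joint's range is limited). The gripper opens to 87 mm and grips with 3 to 60 N. Pads are 19 mm wide; open, the fingers measure 117 mm over their backs; the gripper's body (75 mm by 190 mm) begins 51 mm behind the grasp point.
Start: joints at [-1.143, 0.332, -0.065, 1.46, 0.022, 1.35, -0.088], TCP at [0.272, 0.563, 0.223] pointing down, gripper open.
Joint ranges: [-2.6, 2.6], [-0.5, 2.12], [-1.47, 1.34], [0.16, 2.42], [-1.27, 4.41], [0.06, 2.06], [-2.6, 2.6]. Speed limits (rad/s): [2.22, 2.22, 2.79, 2.79, 3.14, 3.14, 3.14].

## Interface

Orientations are given as a unit quaternion [x, y, z, w].
In Python, from bench import monitor, cams, ticket, r gives the robot as it stands.
- The arm moves only by the shell command python3 -m crank 'ROWS' [OPENING] [FORCE]. ROWS is a JSON object whose one key "steps" holds a list of rows, each a list of 2 entries, a list of its own where there are three numbers: the shift along the world's x, y, z in units of 25 mm (1.0 is 25 mm), then the turn, a rotation vector about the world's x, y, z in units of 5 degrees (1.0 is 5 degrees). In form: {"steps": [[[x, y, z], [ax, ay, az]], ...]}. A call has 1 to 10 rows; each row shifts and turns the commanded pose from where the row before left it; what a row does not reach is not made up. A row lasts 1/12 s, in which the tool goes at most 41.7 mm and 7.16 degrees, less where a joint would pass 70% of its speed; a pose out of reach is approached as far as the arm can. A call is refused whole if a number of a shift passes 1 or a number of a turn 1, either way. A call with a gripper value outside its range is refused whole. OPENING is the finger opening in mm, from 0 to 87, set as the call begins (- or left out, the last holds). The fingers move at their own pace and stop on an object; FORCE is the grip in N (left out, the last holds). Time passes only in rows, so rows that do not move let the fingers close. It gives the time, the measured TCP pose, the force, the opening and the grip force at its end, in the units of the state.
- monitor.read_state(): the state, without advancing time (a new reading comes with each control period).
- cams.camera(name): name is "scene" or "top" or "wrist"; returns a dict with "pixels" (420x560x3 uint8, blue, green, red), "z_map" (420x560 float32, m along the optical axis (not along the pixel's ray), 0 where there is no reading), "vfov" (degrees; the focal length in pixels is half the picture's height over the tangent of half this angle, whatever the lens; pixels are square), "cx", "cy" (the principal point, pixels), "T" (4x4, takes a point from camera to world coordinates). Camera axes: x right, y up, looking along -z (the intrinsics and any distortion apply to the point x, -y, -z); pixel columns grow to the right and rows downward; lengths in m; the calibration is good to about 2 mm. A picture is of the moment at which its call begins.
- ticket.close_job(): hands the job in; it is judged then, once.
The state is a dict: "time": time; "joint_positions": joint angles; "joint_vel": joint speeds; "joint_torque": joint torques, N m; "ee_pos": TCP position; "eef_rot": TCP orientation; "ft_force": force on the tool from outside, world axes, zero at the start; "torque": the same for the moment, N m; "width": finger opening in m; "grip_force": force on a finger pad.
Only numpy, scipy, OpenCV 4.12 (cv2) and the standard library are available. Lean on these libraries where they do the work, as an engineer would, in place of code of your own. Each camera call takes 0.05 s, during which the arm holds its last target. There are 200 camera calls.

## Working session

There is one attempt and no reset: what is moved stays moved. The work goes in short steps, Python scripts to look and compute and a shell command to move; the robot and the scene stay as the last step left them, time stands still between calls to the robot, and variables do not carry over. Pictures are saved under pics/ and viewed, at most 10 in all, crops included, and the job is handed in when it is done.

```bash
ls; mkdir -p pics; cat > h.py <<'E'
import numpy as np,cv2
from bench import monitor,cams,ticket,r
def snap(n,f):
    c=cams.camera(n); cv2.imwrite(f'pics/{f}.png',c['pixels']); np.savez(f'pics/{f}.npz',**{k:c[k] for k in c}); return c
def world(c,u,v,z=None):
    """pixel->world using depth, or plane height z"""
    f=210/np.tan(np.radians(float(c['vfov']))/2)
    d=np.array([(u-c['cx'])/f,-(v-c['cy'])/f,-1.]); T=c['T']
    if z is None:
        p=c['z_map'][int(v)-1:int(v)+2,int(u)-1:int(u)+2]; s=np.median(p[p>0]) if (p>0).any() else np.nan
    else: s=(z-T[2,3])/(T[:3,:3]@d)[2]
    return T[:3,:3]@(d*s)+T[:3,3]
E
python3 - <<'E'
from h import *
for n in('scene','top'):
    c=snap(n,n+'0'); print(n,c['vfov'],c['cx'],c['cy'],c.keys(),np.round(c['T'],3))
s=monitor.read_state(); print(s, r.tcp_to_grasp)
a=[cv2.imread(f'pics/{n}0.png') for n in('scene','top')]
E
```

```text
pics
scene 48.49576806323275 277.43732626890073 211.9534043586091 dict_keys(['pixels', 'z_map', 'vfov', 'cx', 'cy', 'T']) [[-0.657 -0.657  0.37   1.033]
 [ 0.754 -0.576  0.316  0.435]
 [ 0.005  0.486  0.874  1.407]
 [ 0.     0.     0.     1.   ]]
top 45.80715715430455 274.12441729017314 215.10411264260975 dict_keys(['pixels', 'z_map', 'vfov', 'cx', 'cy', 'T']) [[ 0.012  0.995 -0.103  0.361]
 [-1.     0.011 -0.009 -0.067]
 [-0.008  0.103  0.995  1.374]
 [ 0.     0.     0.     1.   ]]
{'time': 0.1, 'joint_positions': array([-1.14264749,  0.33280721, -0.06471995,  1.4608324 ,  0.02162563,
        1.34992085, -0.08849905]), 'joint_vel': array([-0.00131645, -0.00319521, -0.00016333, -0.00158325,  0.00024085,
        0.00076165, -0.00257053]), 'joint_torque': array([ 2.25382501e-03, -6.24543428e+01,  2.54965795e-02, -3.90720963e+01,
       -6.12814771e-02,  3.65863333e-02,  6.17943942e-05]), 'ee_pos': array([0.27212566, 0.56226678, 0.22184638]), 'eef_rot': array([ 2.23449771e-01,  9.74715238e-01, -6.26961860e-04, -1.04773884e-04]), 'ft_force': array([ 0.28656749, -0.65533414, -0.2598493 ]), 'torque': array([-0.02167406,  0.00961403, -0.04202529]), 'grip_force': 0.0, 'width': 0.08701632601927431} 0.0187
```

View pics/scene0.png

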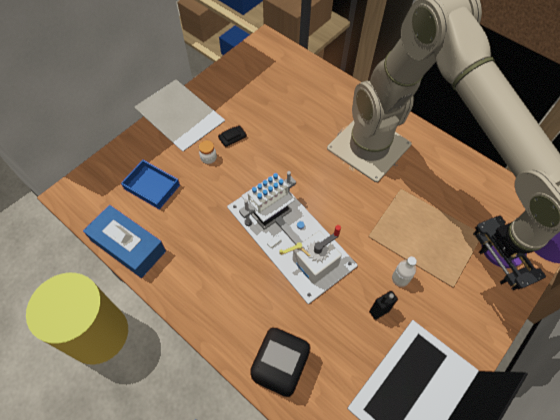

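View pics/top0.png

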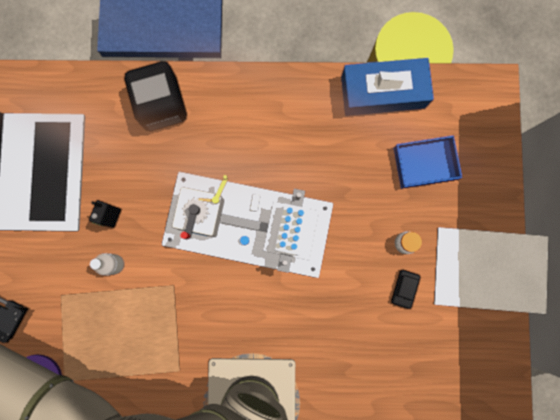

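The winch is at about (195,212) in the top view and (318,258) in the scene view, and the red knob is at about (185,236) and (337,231). The yellow lever is at about (220,190) in the top view. I'll enlarge both.

```bash
python3 - <<'E'
from h import *
a=cv2.imread('pics/top0.png')[165:265,155:255]; b=cv2.imread('pics/scene0.png')[210:310,265:365]
im=np.hstack([cv2.resize(x,(400,400),interpolation=cv2.INTER_CUBIC) for x in(a,b)])
cv2.imwrite('pics/crop1.png',im)
E
```

```text
(no output)
```

View pics/crop1.png

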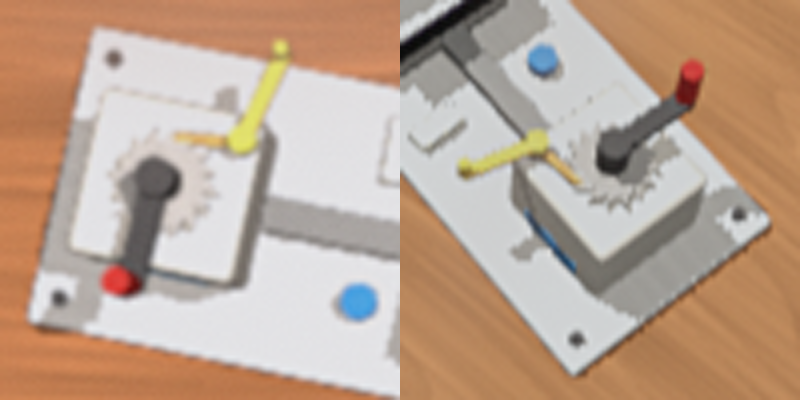

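The crops show hub, knob, pivot and pin clearly in both views: hub at crop (160,177)/(612,150), knob top (118,280)/(692,66), pivot (242,138)/(538,139) and pin (280,46)/(465,166). I'll triangulate these.

```bash
cat >> h.py <<'E'
def tri(obs):
    A=np.zeros((3,3));b=np.zeros(3);L=[]
    for c,u,v in obs:
        o=c['T'][:3,3]; d=world(c,u,v,0.)-o; d/=np.linalg.norm(d); P=np.eye(3)-np.outer(d,d); A+=P;b+=P@o;L.append((P,o))
    x=np.linalg.solve(A,b); return x,[np.linalg.norm(P@(x-o)) for P,o in L]
E
python3 - <<'E'
from h import *
t=np.load('pics/top0.npz');s=np.load('pics/scene0.npz')
P={}
for n,a,b,z in [('hub',(160,177),(612,148),.145),('knob',(118,280),(692,66),.183),('piv',(242,138),(538,139),.119),('pin',(280,46),(465,166),.136)]:
    a=(155+(a[0]-1.5)/4,165+(a[1]-1.5)/4); b=(265+(b[0]-401.5)/4,210+(b[1]-1.5)/4)
    x,e=tri([(t,*a),(s,*b)]); P[n]=x; print(n,x.round(4),np.round(e,4),'planes',world(t,*a,z).round(4),world(s,*b,z).round(4),'depth',world(t,*a).round(4),world(s,*b).round(4))
# plate corners px in top image
for q in [(96,30),(30,318)]:
    print('corner',world(t,155+q[0]/4,165+q[1]/4,.012).round(4))
for q in [(332,203),(321,276)]: print('corner',world(t,*q,.012).round(4))
print(world(t,285,232),world(t,285,232,.1))
E
```

```text
hub [0.5036 0.145  0.1318] [0.0008 0.0008] planes [0.5016 0.1434 0.145 ] [0.5096 0.1474 0.145 ] depth [0.5016 0.1434 0.1452] [0.5097 0.1474 0.1452]
knob [0.4349 0.1597 0.1846] [0.0005 0.0005] planes [0.4347 0.1604 0.183 ] [0.4344 0.1589 0.183 ] depth [0.4346 0.1602 0.1841] [0.4338 0.1587 0.1819]
piv [0.5303 0.0954 0.1209] [0.0007 0.0007] planes [0.5302 0.0962 0.119 ] [0.53   0.0943 0.119 ] depth [0.5302 0.0963 0.1185] [0.5299 0.0942 0.1186]
pin [0.5878 0.0714 0.1321] [0.0006 0.0006] planes [0.5868 0.0714 0.136 ] [0.5895 0.0721 0.136 ] depth [0.587  0.0716 0.1347] [0.5886 0.0713 0.1334]
corner [0.6182 0.2126 0.012 ]
corner [0.4174 0.2516 0.012 ]
corner [ 0.5374 -0.213   0.012 ]
corner [ 0.337  -0.1831  0.012 ]
[ 0.44646153 -0.08240264  0.14490975] [ 0.4495845  -0.08297703  0.1       ]
```

Checks hold: the knob is 70 mm from the hub, the pivot offset fits a yaw of about -0.19, and the heights match to 2 mm. The exception is the hub's triangulated height, which comes out 13 mm low from a poor scene pixel, so I take the hub from the pivot, about (0.503, 0.146). The present finger line (64°) suits both the pin and the crank. I'll move to hover by the pin and look with the wrist camera.

```bash
R='x'; 
python3 -m crank '{"steps":[[[0.6,-0.96,0.2],[0,0,0]],[[0.6,-0.96,0.2],[0,0,0]],[[0.6,-0.96,0],[0,0,0]],[[0.6,-0.96,0],[0,0,0]],[[0.6,-0.96,0],[0,0,0]],[[0.6,-0.96,0],[0,0,0]],[[0.6,-0.96,0],[0,0,0]],[[0.6,-0.96,0],[0,0,0]],[[0.6,-0.96,0],[0,0,0]],[[0.6,-0.96,0],[0,0,0]]]}' 45 10
python3 -m crank '{"steps":[[[0.6,-0.96,0],[0,0,0]],[[0.6,-0.96,0],[0,0,0]],[[0.6,-0.96,0],[0,0,0]],[[0.6,-0.96,0],[0,0,0]],[[0.6,-0.96,0],[0,0,0]],[[0.6,-0.96,0],[0,0,0]],[[0.6,-0.7,0],[0,0,0]],[[0.4,-0.4,0],[0,0,0]],[[0,0,0],[0,0,0]],[[0,0,0],[0,0,0]]]}'
python3 - <<'E'
from h import *
c=snap('wrist','w1'); print(c['vfov'],c['cx'],c['cy'],c['T'].round(3))
cv2.imwrite('pics/w1v.png',cv2.resize(c['pixels'],(800,600)))
t=np.load('pics/top0.npz')
for p in [(288,214),(298,195),(283,262),(291,228),(107,264),(100,212)]: print(p,world(t,*p).round(3))
E
```

```text
time: 0.93
ee_pos: [0.4227, 0.3212, 0.2323]
eef_rot: [0.224, 0.975, -0.0, -0.0]
ft_force: [-0.4, 0.2, -0.1]
width: 0.0453
grip_force: 0.0
time: 1.77
ee_pos: [0.5372, 0.1507, 0.2321]
eef_rot: [0.224, 0.975, -0.0, -0.0]
ft_force: [0.7, -0.1, 0.8]
width: 0.0451
grip_force: 0.0
65.20941427110243 282.5794517465488 205.82961593538303 [[ 0.436 -0.87  -0.231  0.474]
 [ 0.9    0.421  0.113  0.182]
 [-0.001 -0.257  0.966  0.394]
 [ 0.     0.     0.     1.   ]]
(288, 214) [ 0.491 -0.089  0.146]
(298, 195) [ 0.537 -0.113  0.162]
(283, 262) [ 0.372 -0.078  0.161]
(291, 228) [ 0.457 -0.097  0.144]
(107, 264) [0.362 0.367 0.112]
(100, 212) [0.494 0.389 0.12 ]
```

View pics/w1v.png

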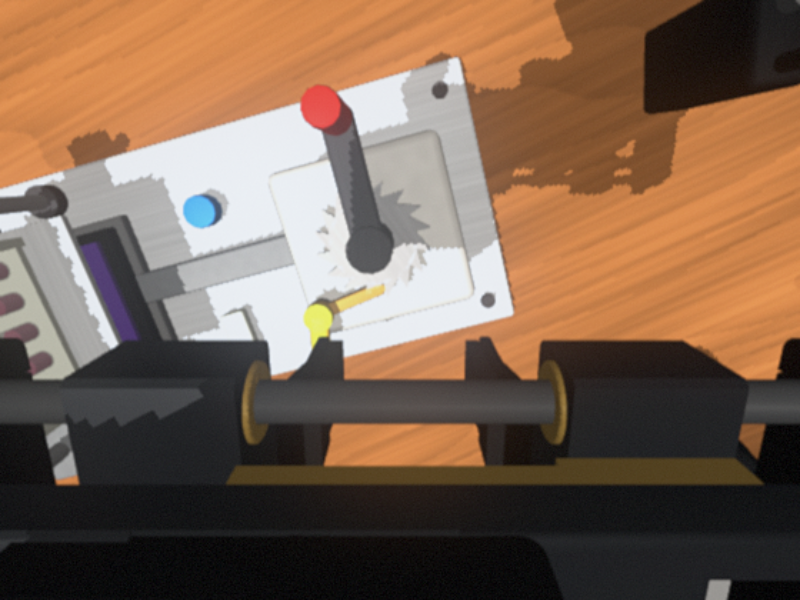

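The wrist view shows the knob top at (321,106), hub (369,247) and pivot (318,318). The pin is hidden by the fingers. I'll compute these.

```bash
python3 - <<'E'
from h import *
w=np.load('pics/w1.npz');t=np.load('pics/top0.npz')
for n,p,z,q in [('hub',(369,247),.145,(160,177)),('knob',(321,106),.183,(118,280)),('piv',(318,318),.119,(242,138))]:
    u=(p[0]/1.4286,p[1]/1.4286); a=(155+(q[0]-1.5)/4,165+(q[1]-1.5)/4)
    print(n,world(w,*u,z).round(4),world(w,*u).round(4),'tri',tri([(w,*u),(t,*a)]))
E
```

```text
hub [0.5017 0.1473 0.145 ] [0.5017 0.1473 0.1453] tri (array([0.50306746, 0.1455606 , 0.13242729]), [np.float64(4.174126433540794e-05), np.float64(4.174126433568741e-05)])
knob [0.4353 0.1615 0.183 ] [0.4353 0.1615 0.1833] tri (array([0.43477783, 0.16109458, 0.17978426]), [np.float64(0.00013061379417351814), np.float64(0.00013061379417348844)])
piv [0.5302 0.0955 0.119 ] [0.5302 0.0954 0.1189] tri (array([0.52990638, 0.0960078 , 0.1206878 ]), [np.float64(3.551884023994466e-05), np.float64(3.5518840239939727e-05)])
```

```bash

python3 -m crank '{"steps":[[[0.4,-0.64,0],[0,0,0]],[[0.4,-0.64,0],[0,0,0]],[[0.4,-0.64,0],[0,0,0]],[[0.4,-0.64,0],[0,0,0]],[[0.4,-0.61,0],[0,0,0]],[[0,0,-0.5],[0,0,0]],[[0,0,-0.5],[0,0,0]],[[0,0,-0.5],[0,0,0]],[[0,0,0],[0,0,0]],[[0,0,0],[0,0,0]]]}'
python3 - <<'E'
from h import *
c=snap('wrist','w2'); cv2.imwrite('pics/w2v.png',c['pixels'])
E
```

```text
time: 2.65
ee_pos: [0.5862, 0.0731, 0.1939]
eef_rot: [0.223, 0.975, -0.0, -0.001]
ft_force: [0.0, -0.3, 0.9]
width: 0.045
grip_force: 0.0
```

View pics/w2v.png

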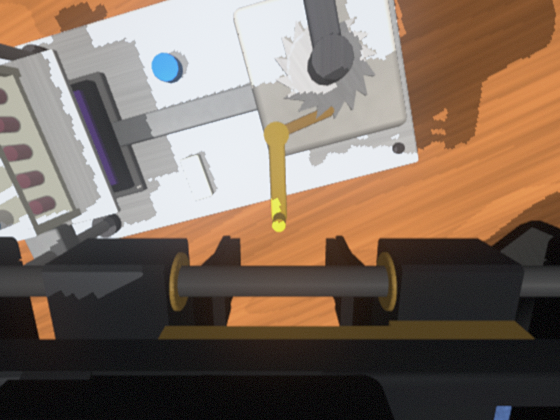

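The pin top shows at (278,225), centred between the fingers. I'll get its position.

```bash
python3 - <<'E'
from h import *
w=np.load('pics/w2.npz');t=np.load('pics/top0.npz')
print(world(w,278,225,.136),world(w,278,225),tri([(w,278,225),(t,224.6,176.1)]),monitor.read_state()['ee_pos'])
print('piv',world(w,277,130,.119),'hub',world(w,331,57,.145))
E
```

```text
[0.58631205 0.06960533 0.136     ] [0.58634692 0.06958638 0.13587909] (array([0.58527415, 0.0706582 , 0.1415241 ]), [np.float64(0.0005723048585892626), np.float64(0.0005723048585892769)]) [0.58678535 0.07288065 0.19484858]
piv [0.52768104 0.09695038 0.119     ] hub [0.50302205 0.14509584 0.145     ]
```

```bash

python3 -m crank '{"steps":[[[0,-0.1,-0.5],[0,0,0]],[[0,0,-0.5],[0,0,0]],[[0,0,-0.5],[0,0,0]],[[0,0,-0.5],[0,0,0]],[[0,0,-0.4],[0,0,0]],[[0,0,-0.3],[0,0,0]],[[0,0,-0.15],[0,0,0]],[[0,0,0],[0,0,0]],[[0,0,0],[0,0,0]]]}'
python3 -m crank '{"steps":[[[0,0,0],[0,0,0]],[[0,0,0],[0,0,0]],[[0,0,0],[0,0,0]],[[0,0,0],[0,0,0]],[[0,0,0],[0,0,0]],[[0,0,0],[0,0,0]],[[0,0,0],[0,0,0]],[[0,0,0],[0,0,0]]]}' 5 12
python3 -c "
import numpy as np
c=np.array([.5295,.096]);a0=np.arctan2(.0705-.096,.5865-.5295);rr=np.hypot(.0255,.057);print(a0,rr)
q=[c+rr*np.array([np.cos(a),np.sin(a)]) for a in a0-np.linspace(0,.82,9)]
print(np.round(np.diff(q,axis=0)/.025,3),q[-1])"
```

```text
time: 3.45
ee_pos: [0.5875, 0.0693, 0.124]
eef_rot: [0.223, 0.975, 0.0, 0.0]
ft_force: [0.9, -0.5, 0.0]
width: 0.0449
grip_force: 0.0
time: 4.12
ee_pos: [0.5873, 0.0693, 0.1239]
eef_rot: [0.224, 0.975, 0.0, 0.0]
ft_force: [-0.4, 0.3, 0.7]
width: 0.0091
grip_force: 12.0
-0.4206633491330348 0.06244397488949595
[[-0.116 -0.228]
 [-0.139 -0.215]
 [-0.16  -0.199]
 [-0.18  -0.182]
 [-0.198 -0.163]
 [-0.213 -0.142]
 [-0.227 -0.119]
 [-0.238 -0.095]] [0.54974239 0.03692805]
```

```bash

python3 -m crank '{"steps":[[[-0.058,-0.114,0],[0,0,0]],[[-0.058,-0.114,0],[0,0,0]],[[-0.07,-0.107,0],[0,0,0]],[[-0.07,-0.107,0],[0,0,0]],[[-0.08,-0.1,0],[0,0,0]],[[-0.08,-0.1,0],[0,0,0]],[[-0.09,-0.091,0],[0,0,0]],[[-0.09,-0.091,0],[0,0,0]],[[-0.1,-0.082,0],[0,0,0]],[[-0.1,-0.082,0],[0,0,0]]]}'
python3 -m crank '{"steps":[[[-0.107,-0.071,0],[0,0,0]],[[-0.107,-0.071,0],[0,0,0]],[[-0.113,-0.06,0],[0,0,0]],[[-0.113,-0.06,0],[0,0,0]],[[-0.119,-0.048,0],[0,0,0]],[[-0.119,-0.048,0],[0,0,0]],[[0,0,0],[0,0,0]],[[0,0,0],[0,0,0]]]}'
```

```text
time: 4.95
ee_pos: [0.5672, 0.0445, 0.124]
eef_rot: [0.223, 0.975, 0.0, 0.0]
ft_force: [3.7, 2.7, 0.3]
width: 0.0095
grip_force: 12.0
time: 5.62
ee_pos: [0.553, 0.0379, 0.1248]
eef_rot: [0.223, 0.975, 0.002, 0.003]
ft_force: [14.4, 8.2, -5.1]
width: 0.0093
grip_force: 12.0
```

The force rose to 16 N at the predicted end-stop position, so the lever is over. I'll let go and move above the knob.

```bash

python3 -m crank '{"steps":[[[0.06,0.04,0],[0,0,0]],[[0,0,0],[0,0,0]],[[0,0,0],[0,0,0]],[[0,0,0],[0,0,0]],[[0,0,0.5],[0,0,0]],[[0,0,0.8],[0,0,0]],[[0,0,0.8],[0,0,0]],[[0,0,0.8],[0,0,0]],[[0,0,0.8],[0,0,0]],[[0,0,0.8],[0,0,0]]]}' 45
python3 -m crank '{"steps":[[[-0.6,0.6,0],[0,0,0]],[[-0.6,0.6,0],[0,0,0]],[[-0.6,0.6,0],[0,0,0]],[[-0.6,0.6,0],[0,0,0]],[[-0.6,0.6,0],[0,0,0]],[[-0.6,0.6,0],[0,0,0]],[[-0.6,0.6,0],[0,0,0]],[[-0.52,0.7,0],[0,0,0]],[[0,0,0],[0,0,0]],[[0,0,0],[0,0,0]]]}'
python3 - <<'E'
from h import *
c=snap('top','t2'); d=snap('wrist','w3')
a=cv2.resize(c['pixels'][165:265,155:255],(400,400),interpolation=cv2.INTER_CUBIC)
cv2.imwrite('pics/t2v.png',np.hstack([a,cv2.resize(d['pixels'],(400,300))[:, :] if 0 else cv2.copyMakeBorder(cv2.resize(d['pixels'],(400,300)),0,100,0,0,cv2.BORDER_CONSTANT)]))
print(monitor.read_state()['ee_pos'])
E
```

```text
time: 6.45
ee_pos: [0.5513, 0.0361, 0.237]
eef_rot: [0.224, 0.975, -0.0, -0.001]
ft_force: [-0.3, -0.2, -0.3]
width: 0.0449
grip_force: 0.0
time: 7.28
ee_pos: [0.4332, 0.1594, 0.2362]
eef_rot: [0.223, 0.975, -0.0, -0.0]
ft_force: [-1.1, -0.5, 0.4]
width: 0.0446
grip_force: 0.0
[0.43421541 0.15820867 0.23622477]
```

View pics/t2v.png

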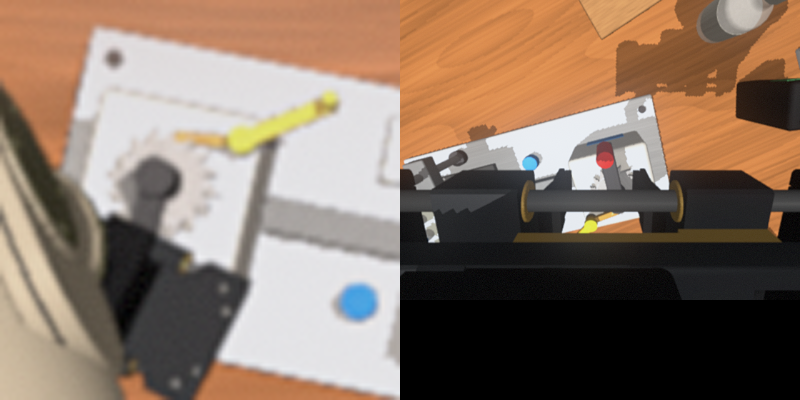

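The lever now lies over, with its pin at crop (330,100), while the pawl is still in its tooth. In the right pane the knob at (604,150) is centred between the fingers. I'll descend and grip.

```bash

python3 -m crank '{"steps":[[[0.05,0.07,-0.5],[0,0,0]],[[0,0,-0.5],[0,0,0]],[[0,0,-0.5],[0,0,0]],[[0,0,-0.5],[0,0,0]],[[0,0,-0.5],[0,0,0]],[[0,0,-0.5],[0,0,0]],[[0,0,-0.4],[0,0,0]],[[0,0,-0.25],[0,0,0]],[[0,0,0],[0,0,0]],[[0,0,0],[0,0,0]]]}'
python3 -m crank '{"steps":[[[0,0,0],[0,0,0]],[[0,0,0],[0,0,0]],[[0,0,0],[0,0,0]],[[0,0,0],[0,0,0]],[[0,0,0],[0,0,0]],[[0,0,0],[0,0,0]],[[0,0,0],[0,0,0]],[[0,0,0],[0,0,0]]]}' 14 30
```

```text
time: 8.22
ee_pos: [0.4354, 0.1606, 0.1451]
eef_rot: [0.224, 0.975, -0.0, -0.0]
ft_force: [0.1, -0.2, -0.0]
width: 0.045
grip_force: 0.0
time: 8.88
ee_pos: [0.4353, 0.161, 0.1452]
eef_rot: [0.223, 0.975, 0.0, 0.0]
ft_force: [1.0, 0.9, 2.4]
width: 0.0173
grip_force: 30.2
```

```bash

python3 -m crank '{"steps":[[[-0.006,-0.03,0],[0,0,0]],[[-0.006,-0.03,0],[0,0,0]],[[-0.006,-0.03,0],[0,0,0]],[[-0.006,-0.03,0],[0,0,0]],[[-0.006,-0.03,0],[0,0,0]],[[-0.006,-0.03,0],[0,0,0]],[[-0.006,-0.03,0],[0,0,0]],[[-0.006,-0.03,0],[0,0,0]],[[0,0,0],[0,0,0]],[[0,0,0],[0,0,0]]]}'
python3 - <<'E'
from h import *
c=snap('scene','s3'); d=snap('top','t3')
f=lambda x:cv2.resize(x,(400,400),interpolation=cv2.INTER_CUBIC)
cv2.imwrite('pics/s3v.png',np.hstack([f(d['pixels'][165:245,175:255]),f(c['pixels'][220:280,270:330])]))
E
```

```text
time: 9.72
ee_pos: [0.4347, 0.1578, 0.1454]
eef_rot: [0.222, 0.975, 0.002, 0.001]
ft_force: [4.8, 11.9, -6.0]
width: 0.0174
grip_force: 30.2
```

View pics/s3v.png

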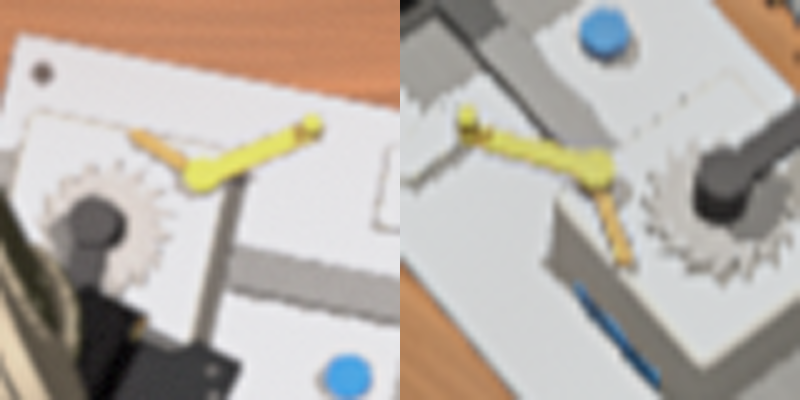

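The pawl has sprung clear: its tip is at crop (135,133), well off the wheel. Before easing, I'll get a rough prior for the pad gap from the wrist depth.

```bash
cat >> h.py <<'E'
def feel(n=6,hub=np.array([.5027,.1460])):
    F=[];
    for _ in range(n): cams.camera('wrist'); s=monitor.read_state(); F.append(s['ft_force'])
    p=s['ee_pos'];d=p[:2]-hub;a=np.arctan2(d[1],d[0]);F=np.array(F);e=np.array([np.sin(a),-np.cos(a)])
    Fe=F[:,:2]@e; print(f"t {s['time']:.2f} pos {p.round(4)} ang {a:.3f} r {np.hypot(*d):.4f} Fease {Fe.mean():.2f}±{Fe.std():.2f} Frad {(F[:,:2]@(d/np.hypot(*d))).mean():.2f} Fz {F[:,2].mean():.1f} w {s['width']:.4f}")
def plan(a,r,da=.04,n=10,hub=np.array([.5027,.1460])):
    q=np.array([[np.cos(x),np.sin(x)] for x in a-da*np.arange(n+1)])*r
    print(np.round(np.diff(q,axis=0)/.025,3).tolist())
E
python3 - <<'E'
from h import *
for f in('w1','w2','w3','top0'):
    w=np.load(f'pics/{f}.npz'); h=cv2.cvtColor(w['pixels'],cv2.COLOR_BGR2HSV)
    m=(h[...,0]>120)&(h[...,0]<150)&(h[...,1]>80)&(h[...,2]>40)
    P=np.array([world(w,u,v) for v,u in zip(*np.nonzero(m)) if w['z_map'][v,u]>0])
    if len(P):
        P=P[(abs(P[:,0]-.456)<.12)&(abs(P[:,1]+.1)<.12)]; 
        if len(P): print(f,len(P),np.percentile(P[:,2],[5,25,50,75,95]).round(4))
feel()
for a in (2.97,2.57,2.17): plan(a,.0695)
E
```

```text
w1 862 [0.0402 0.0415 0.0418 0.042  0.0424]
w2 642 [0.0406 0.0415 0.0418 0.042  0.0424]
t 10.12 pos [0.4347 0.1579 0.1454] ang 2.969 r 0.0691 Fease 13.07±0.30 Frad -2.65 Fz -6.2 w 0.0172
[[0.021, 0.109], [0.026, 0.108], [0.03, 0.107], [0.034, 0.106], [0.038, 0.104], [0.042, 0.103], [0.047, 0.101], [0.051, 0.099], [0.054, 0.097], [0.058, 0.095]]
[[0.062, 0.092], [0.066, 0.09], [0.069, 0.087], [0.073, 0.084], [0.076, 0.081], [0.079, 0.078], [0.082, 0.075], [0.085, 0.072], [0.088, 0.068], [0.091, 0.065]]
[[0.093, 0.061], [0.095, 0.057], [0.098, 0.053], [0.1, 0.049], [0.102, 0.045], [0.103, 0.041], [0.105, 0.037], [0.106, 0.033], [0.107, 0.028], [0.109, 0.024]]
```

The depth prior puts the pad top at about 42 mm and the tray at about 61–62 mm, so contact should come near a crank angle of 2.07. I'll ease slowly, about 17 mm/s at the knob, feeling as I go.

```bash

python3 -m crank '{"steps":[[[0.008,0.055,0],[0,0,0]],[[0.008,0.055,0],[0,0,0]],[[0.01,0.055,0],[0,0,0]],[[0.01,0.055,0],[0,0,0]],[[0.012,0.054,0],[0,0,0]],[[0.012,0.054,0],[0,0,0]],[[0.014,0.054,0],[0,0,0]],[[0.014,0.054,0],[0,0,0]],[[0.016,0.053,0],[0,0,0]],[[0.016,0.053,0],[0,0,0]]]}'
python3 -c "from h import *; feel(3)"
```

```text
time: 10.95
ee_pos: [0.4376, 0.1693, 0.1453]
eef_rot: [0.223, 0.975, 0.001, 0.001]
ft_force: [3.1, 4.0, -2.3]
width: 0.017
grip_force: 30.2
t 11.10 pos [0.4377 0.1695 0.1453] ang 2.795 r 0.0691 Fease 6.41±0.50 Frad -2.36 Fz -2.3 w 0.0173
```

```bash

python3 -m crank '{"steps":[[[0.018,0.052,0],[0,0,0]],[[0.018,0.052,0],[0,0,0]],[[0.021,0.051,0],[0,0,0]],[[0.021,0.051,0],[0,0,0]],[[0.023,0.05,0],[0,0,0]],[[0.023,0.05,0],[0,0,0]],[[0.025,0.049,0],[0,0,0]],[[0.025,0.049,0],[0,0,0]],[[0.027,0.048,0],[0,0,0]],[[0.027,0.048,0],[0,0,0]]]}'
python3 -c "from h import *; feel(3)"
python3 -m crank '{"steps":[[[0.029,0.047,0],[0,0,0]],[[0.029,0.047,0],[0,0,0]],[[0.031,0.046,0],[0,0,0]],[[0.031,0.046,0],[0,0,0]],[[0.033,0.045,0],[0,0,0]],[[0.033,0.045,0],[0,0,0]],[[0.035,0.043,0],[0,0,0]],[[0.035,0.043,0],[0,0,0]],[[0.036,0.042,0],[0,0,0]],[[0.036,0.042,0],[0,0,0]]]}'
python3 -c "from h import *; feel(3)"
```

```text
time: 11.93
ee_pos: [0.443, 0.181, 0.1452]
eef_rot: [0.224, 0.975, 0.0, 0.0]
ft_force: [4.9, 2.2, 0.3]
width: 0.0172
grip_force: 30.2
t 12.08 pos [0.4431 0.1812 0.1452] ang 2.609 r 0.0692 Fease 5.08±0.38 Frad -3.02 Fz -0.5 w 0.0172
time: 12.92
ee_pos: [0.451, 0.1921, 0.1451]
eef_rot: [0.224, 0.975, -0.0, 0.0]
ft_force: [4.7, 0.6, 3.1]
width: 0.0169
grip_force: 30.2
t 13.07 pos [0.4512 0.1924 0.1452] ang 2.409 r 0.0693 Fease 4.40±0.35 Frad -3.18 Fz 2.2 w 0.0172
```

```bash

python3 -m crank '{"steps":[[[0.038,0.04,0],[0,0,0]],[[0.038,0.04,0],[0,0,0]],[[0.039,0.039,0],[0,0,0]],[[0.039,0.039,0],[0,0,0]],[[0.041,0.037,0],[0,0,0]],[[0.041,0.037,0],[0,0,0]]]}'
python3 -c "from h import *; feel(3)"
python3 -m crank '{"steps":[[[0.021,0.018,0],[0,0,0]],[[0.021,0.018,0],[0,0,0]],[[0.021,0.018,0],[0,0,0]],[[0.021,0.018,0],[0,0,0]],[[0.022,0.017,0],[0,0,0]],[[0.022,0.017,0],[0,0,0]]]}'
python3 -c "from h import *; feel(4)"
```

```text
time: 13.57
ee_pos: [0.4569, 0.198, 0.1451]
eef_rot: [0.224, 0.975, 0.0, -0.0]
ft_force: [3.3, 0.3, 5.4]
width: 0.0173
grip_force: 30.2
t 13.72 pos [0.457  0.1982 0.1451] ang 2.290 r 0.0693 Fease 3.85±0.39 Frad -2.12 Fz 3.3 w 0.0172
time: 14.22
ee_pos: [0.4599, 0.2006, 0.1451]
eef_rot: [0.224, 0.975, 0.0, -0.0]
ft_force: [2.6, 0.8, 5.5]
width: 0.0172
grip_force: 30.2
t 14.42 pos [0.46   0.2007 0.1451] ang 2.234 r 0.0694 Fease 3.09±0.33 Frad -1.91 Fz 4.6 w 0.0174
```

```bash

python3 -m crank '{"steps":[[[0.022,0.017,0],[0,0,0]],[[0.022,0.017,0],[0,0,0]],[[0.022,0.017,0],[0,0,0]]]}' |grep -c w
python3 -c "from h import *; feel(4)"
python3 -m crank '{"steps":[[[0.022,0.017,0],[0,0,0]],[[0.023,0.016,0],[0,0,0]],[[0.023,0.016,0],[0,0,0]]]}'|grep -c w
python3 -c "from h import *; feel(4)"
```

```text
1
t 14.87 pos [0.4616 0.2019 0.1451] ang 2.204 r 0.0694 Fease 2.54±0.29 Frad -1.52 Fz 5.3 w 0.0169
1
t 15.32 pos [0.4633 0.2031 0.1451] ang 2.174 r 0.0694 Fease 2.53±0.20 Frad -1.66 Fz 5.3 w 0.0174
```

```bash

python3 -m crank '{"steps":[[[0.023,0.016,0],[0,0,0]],[[0.023,0.016,0],[0,0,0]],[[0.023,0.015,0],[0,0,0]]]}' |grep -c w
python3 -c "from h import *; feel(4)"
python3 -m crank '{"steps":[[[0.023,0.015,0],[0,0,0]],[[0.024,0.015,0],[0,0,0]],[[0.024,0.015,0],[0,0,0]]]}'|grep -c w
python3 -c "from h import *; feel(4)"
```

```text
1
t 15.77 pos [0.465  0.2043 0.1451] ang 2.145 r 0.0694 Fease 2.64±0.51 Frad -1.48 Fz 5.3 w 0.0172
1
t 16.22 pos [0.4668 0.2054 0.1451] ang 2.115 r 0.0694 Fease 2.26±0.38 Frad -0.72 Fz 5.8 w 0.0171
```

```bash

python3 -m crank '{"steps":[[[0.024,0.014,0],[0,0,0]],[[0.024,0.014,0],[0,0,0]],[[0.024,0.014,0],[0,0,0]]]}' |grep -c w
python3 -c "from h import *; feel(4)"
python3 -m crank '{"steps":[[[0.024,0.014,0],[0,0,0]],[[0.024,0.013,0],[0,0,0]],[[0.024,0.013,0],[0,0,0]]]}'|grep -c w
python3 -c "from h import *; feel(4)"
```

```text
1
t 16.67 pos [0.4685 0.2065 0.1451] ang 2.085 r 0.0695 Fease 2.06±0.36 Frad -1.13 Fz 5.7 w 0.0166
1
t 17.12 pos [0.4703 0.2075 0.1451] ang 2.056 r 0.0695 Fease 2.69±0.48 Frad -0.76 Fz 5.7 w 0.0169
```

```bash

python3 -m crank '{"steps":[[[0.025,0.013,0],[0,0,0]],[[0.025,0.013,0],[0,0,0]],[[0.025,0.013,0],[0,0,0]]]}' |grep -c w
python3 -c "from h import *; feel(5)"
python3 -m crank '{"steps":[[[0.025,0.012,0],[0,0,0]],[[0.025,0.012,0],[0,0,0]],[[0.025,0.012,0],[0,0,0]]]}'|grep -c w
python3 -c "from h import *; feel(5)"
```

```text
1
t 17.62 pos [0.4721 0.2084 0.1451] ang 2.026 r 0.0695 Fease 1.89±0.43 Frad -1.12 Fz 5.8 w 0.0173
1
t 18.12 pos [0.474  0.2093 0.1451] ang 1.997 r 0.0695 Fease 2.15±0.39 Frad -0.92 Fz 6.5 w 0.0173
```

```bash

python3 -m crank '{"steps":[[[0.025,0.011,0],[0,0,0]],[[0.025,0.011,0],[0,0,0]],[[0.026,0.011,0],[0,0,0]]]}' |grep -c w
python3 -c "from h import *; feel(5)"
python3 -m crank '{"steps":[[[0.026,0.01,0],[0,0,0]],[[0.026,0.01,0],[0,0,0]],[[0.026,0.01,0],[0,0,0]]]}'|grep -c w
python3 -c "from h import *; feel(5)"
```

```text
1
t 18.62 pos [0.4758 0.2101 0.1451] ang 1.967 r 0.0695 Fease 1.71±0.68 Frad -0.36 Fz 5.9 w 0.0173
1
t 19.12 pos [0.4778 0.2109 0.1451] ang 1.937 r 0.0695 Fease 1.46±0.38 Frad -0.00 Fz 6.2 w 0.0170
```

```bash

python3 -m crank '{"steps":[[[0.026,0.01,0],[0,0,0]],[[0.026,0.01,0],[0,0,0]],[[0.026,0.009,0],[0,0,0]]]}' |grep -c w
python3 -c "from h import *; feel(5)"
python3 -m crank '{"steps":[[[0.026,0.009,0],[0,0,0]],[[0.027,0.008,0],[0,0,0]],[[0.027,0.008,0],[0,0,0]]]}'|grep -c w
python3 -c "from h import *; feel(5)"
```

```text
1
t 19.62 pos [0.4797 0.2116 0.1451] ang 1.908 r 0.0696 Fease 1.61±0.45 Frad -0.07 Fz 6.2 w 0.0170
1
t 20.12 pos [0.4817 0.2123 0.1451] ang 1.878 r 0.0696 Fease 1.15±0.54 Frad 0.24 Fz 6.6 w 0.0172
```

Ease is now 1.05 rad with no clear contact, so I'll check the tray height by depth against the start.

```bash
python3 - <<'E'
from h import *
t0=np.load('pics/top0.npz'); t=snap('top','t4'); s0=np.load('pics/scene0.npz'); s=snap('scene','s4')
def caps(c,nm):
    h=cv2.cvtColor(c['pixels'],cv2.COLOR_BGR2HSV); m=(h[...,0]>98)&(h[...,0]<115)&(h[...,1]>110)
    P=np.array([world(c,u,v) for v,u in zip(*np.nonzero(m))]); 
    P=P[(abs(P[:,0]-.456)<.08)&(abs(P[:,1]+.1)<.08)&(P[:,2]>.05)]; print(nm,len(P),np.percentile(P[:,2],[25,50,75,90,97]).round(4))
caps(t0,'top0');caps(t,'top now');caps(s0,'scene0');caps(s,'scene now')
w=snap('wrist','w5'); cv2.imwrite('pics/s4v.png',np.hstack([cv2.resize(s['pixels'][160:280,220:340],(400,400)),cv2.copyMakeBorder(cv2.resize(w['pixels'],(400,300)),0,100,0,0,cv2.BORDER_CONSTANT)]))
E
```

```text
top0 204 [0.1696 0.1705 0.1711 0.1715 0.1724]
top now 196 [0.1466 0.1476 0.1483 0.149  0.1498]
scene0 155 [0.1654 0.1687 0.1705 0.1715 0.1727]
scene now 148 [0.1426 0.1456 0.1477 0.1488 0.1496]
```

View pics/s4v.png

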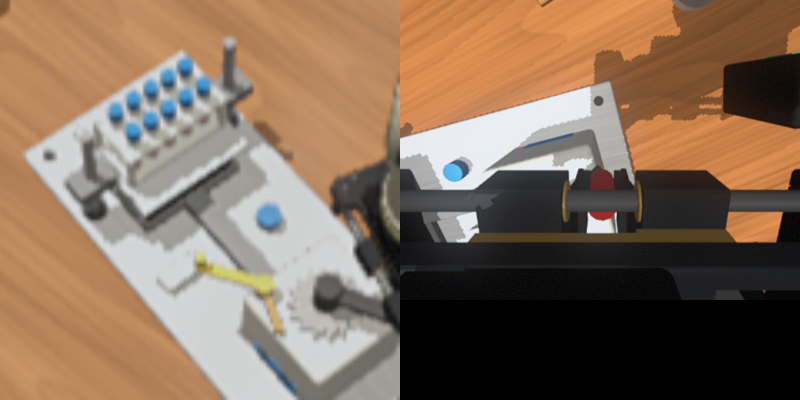

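The caps fell from 171 to 148.5 mm, so the tray underside went from about 87 to 64.5 mm. My earlier tray height was wrong because it had sampled the rack rather than the caps. With the pad near 42 mm, contact is expected around crank angle 0.85. I'll go on easing, turning the tool with the crank to keep the grip firm.

```bash

python3 -m crank '{"steps":[[[0.053,0.017,0],[0,0,-0.25]],[[0.053,0.016,0],[0,0,-0.25]],[[0.053,0.015,0],[0,0,-0.25]],[[0.054,0.014,0],[0,0,-0.25]],[[0.054,0.013,0],[0,0,-0.25]],[[0.054,0.012,0],[0,0,-0.25]],[[0.055,0.01,0],[0,0,-0.25]],[[0.055,0.009,0],[0,0,-0.25]],[[0.055,0.008,0],[0,0,-0.25]]]}'
python3 -c "from h import *; feel(3)"
python3 -m crank '{"steps":[[[0.055,0.007,0],[0,0,-0.25]],[[0.055,0.006,0],[0,0,-0.25]],[[0.055,0.005,0],[0,0,-0.25]],[[0.056,0.004,0],[0,0,-0.25]],[[0.056,0.003,0],[0,0,-0.25]],[[0.056,0.002,0],[0,0,-0.25]],[[0.056,0,0],[0,0,-0.25]],[[0.056,-0.001,0],[0,0,-0.25]],[[0.056,-0.002,0],[0,0,-0.25]]]}'
python3 -c "from h import *; feel(3)"
```

```text
time: 21.02
ee_pos: [0.4936, 0.2152, 0.1451]
eef_rot: [0.318, 0.948, -0.0, -0.001]
ft_force: [0.7, -0.3, 6.7]
width: 0.0173
grip_force: 30.3
t 21.17 pos [0.4938 0.2152 0.1451] ang 1.699 r 0.0698 Fease 1.15±0.42 Frad 0.07 Fz 6.5 w 0.0172
time: 21.92
ee_pos: [0.506, 0.2159, 0.1451]
eef_rot: [0.41, 0.912, -0.0, -0.001]
ft_force: [-0.6, -0.1, 7.6]
width: 0.017
grip_force: 30.3
t 22.07 pos [0.5062 0.2159 0.1451] ang 1.521 r 0.0700 Fease 0.80±0.11 Frad 0.25 Fz 7.3 w 0.0172
```

```bash

python3 -m crank '{"steps":[[[0.056,-0.003,0],[0,0,-0.25]],[[0.055,-0.004,0],[0,0,-0.25]],[[0.055,-0.005,0],[0,0,-0.25]],[[0.055,-0.006,0],[0,0,-0.25]],[[0.055,-0.008,0],[0,0,-0.25]],[[0.055,-0.009,0],[0,0,-0.25]],[[0.055,-0.01,0],[0,0,-0.25]],[[0.054,-0.011,0],[0,0,-0.25]]]}'
python3 -c "from h import *; feel(4)"
python3 -m crank '{"steps":[[[0.054,-0.012,0],[0,0,-0.25]],[[0.054,-0.013,0],[0,0,-0.25]],[[0.054,-0.014,0],[0,0,-0.25]],[[0.053,-0.015,0],[0,0,-0.25]],[[0.053,-0.016,0],[0,0,-0.25]],[[0.053,-0.018,0],[0,0,-0.25]]]}'
python3 -c "from h import *; feel(4)"
```

```text
time: 22.73
ee_pos: [0.5168, 0.2147, 0.145]
eef_rot: [0.488, 0.873, -0.0, -0.001]
ft_force: [-1.3, 1.3, 8.0]
width: 0.0168
grip_force: 30.3
t 22.93 pos [0.5171 0.2146 0.1451] ang 1.364 r 0.0701 Fease -0.56±0.13 Frad 1.04 Fz 7.5 w 0.0170
time: 23.43
ee_pos: [0.5248, 0.2127, 0.1451]
eef_rot: [0.544, 0.839, -0.0, -0.001]
ft_force: [-1.3, 1.6, 7.4]
width: 0.0174
grip_force: 30.3
t 23.63 pos [0.525  0.2126 0.1451] ang 1.248 r 0.0702 Fease -0.64±0.52 Frad 1.04 Fz 7.1 w 0.0168
```

```bash

python3 -m crank '{"steps":[[[0.026,-0.009,0],[0,0,-0.12]],[[0.026,-0.009,0],[0,0,-0.12]],[[0.026,-0.01,0],[0,0,-0.12]],[[0.026,-0.01,0],[0,0,-0.12]],[[0.026,-0.01,0],[0,0,-0.12]]]}'|grep -c w
python3 -c "from h import *; feel(5)"
python3 -m crank '{"steps":[[[0.026,-0.01,0],[0,0,-0.12]],[[0.026,-0.011,0],[0,0,-0.12]],[[0.026,-0.011,0],[0,0,-0.12]]]}'|grep -c w
python3 -c "from h import *; feel(5)"
```

```text
1
t 24.30 pos [0.5281 0.2116 0.1451] ang 1.202 r 0.0703 Fease -1.80±0.23 Frad 1.07 Fz 7.7 w 0.0168
1
t 24.80 pos [0.53   0.2108 0.1451] ang 1.172 r 0.0703 Fease -1.78±0.61 Frad 0.97 Fz 7.5 w 0.0169
```

```bash

python3 -m crank '{"steps":[[[0.025,-0.011,0],[0,0,-0.12]],[[0.025,-0.011,0],[0,0,-0.12]],[[0.025,-0.012,0],[0,0,-0.12]]]}'|grep -c w
python3 -c "from h import *; feel(5)"
python3 -m crank '{"steps":[[[0.025,-0.012,0],[0,0,-0.12]],[[0.025,-0.012,0],[0,0,-0.12]],[[0.025,-0.012,0],[0,0,-0.12]]]}'|grep -c w
python3 -c "from h import *; feel(5)"
```

```text
1
t 25.30 pos [0.5318 0.21   0.1451] ang 1.144 r 0.0704 Fease -1.75±0.69 Frad 1.36 Fz 7.7 w 0.0172
1
t 25.80 pos [0.5337 0.2092 0.1451] ang 1.114 r 0.0704 Fease -2.07±0.35 Frad 1.05 Fz 7.6 w 0.0174
```

```bash

python3 -m crank '{"steps":[[[0.025,-0.013,0],[0,0,-0.12]],[[0.025,-0.013,0],[0,0,-0.12]],[[0.025,-0.013,0],[0,0,-0.12]]]}'|grep -c w
python3 -c "from h import *; feel(5)"
python3 -m crank '{"steps":[[[0.024,-0.013,0],[0,0,-0.12]],[[0.024,-0.014,0],[0,0,-0.12]],[[0.024,-0.014,0],[0,0,-0.12]]]}'|grep -c w
python3 -c "from h import *; feel(5)"
```

```text
1
t 26.30 pos [0.5356 0.2083 0.1451] ang 1.085 r 0.0704 Fease -2.15±0.57 Frad 1.32 Fz 7.8 w 0.0172
1
t 26.80 pos [0.5374 0.2073 0.1451] ang 1.056 r 0.0704 Fease -2.41±0.51 Frad 1.57 Fz 8.0 w 0.0171
```

```bash

python3 -m crank '{"steps":[[[0.024,-0.014,0],[0,0,-0.12]],[[0.024,-0.014,0],[0,0,-0.12]],[[0.024,-0.014,0],[0,0,-0.12]]]}'|grep -c w
python3 -c "from h import *; feel(5)"
python3 -m crank '{"steps":[[[0.024,-0.015,0],[0,0,-0.12]],[[0.024,-0.015,0],[0,0,-0.12]],[[0.023,-0.015,0],[0,0,-0.12]]]}'|grep -c w
python3 -c "from h import *; feel(5)"
```

```text
1
t 27.30 pos [0.5392 0.2063 0.1451] ang 1.027 r 0.0705 Fease -2.74±0.54 Frad 1.31 Fz 7.4 w 0.0174
1
t 27.80 pos [0.5409 0.2052 0.1451] ang 0.998 r 0.0705 Fease -2.36±0.69 Frad 1.29 Fz 7.3 w 0.0173
```

```bash

python3 -m crank '{"steps":[[[0.023,-0.015,0],[0,0,-0.12]],[[0.023,-0.016,0],[0,0,-0.12]],[[0.023,-0.016,0],[0,0,-0.12]]]}'|grep -c w
python3 -c "from h import *; feel(5)"
python3 -m crank '{"steps":[[[0.023,-0.016,0],[0,0,-0.12]],[[0.023,-0.016,0],[0,0,-0.12]],[[0.022,-0.016,0],[0,0,-0.12]]]}'|grep -c w
python3 -c "from h import *; feel(5)"
```

```text
1
t 28.30 pos [0.5426 0.2041 0.1451] ang 0.969 r 0.0705 Fease -2.80±0.42 Frad 1.51 Fz 7.5 w 0.0173
1
t 28.80 pos [0.5444 0.203  0.1451] ang 0.939 r 0.0706 Fease -3.03±0.41 Frad 1.42 Fz 7.4 w 0.0170
```

```bash

python3 -m crank '{"steps":[[[0.022,-0.017,0],[0,0,-0.12]],[[0.022,-0.017,0],[0,0,-0.12]],[[0.022,-0.017,0],[0,0,-0.12]]]}'|grep -c w
python3 -c "from h import *; feel(5)"
python3 -m crank '{"steps":[[[0.022,-0.018,0],[0,0,-0.12]],[[0.022,-0.018,0],[0,0,-0.12]],[[0.021,-0.018,0],[0,0,-0.12]]]}'|grep -c w
python3 -c "from h import *; feel(5)"
```

```text
1
t 29.30 pos [0.546  0.2017 0.1451] ang 0.911 r 0.0706 Fease -2.96±0.64 Frad 1.41 Fz 7.3 w 0.0171
1
t 29.80 pos [0.5476 0.2005 0.1451] ang 0.881 r 0.0706 Fease -3.07±0.46 Frad 1.77 Fz 7.7 w 0.0175
```

```bash

python3 -m crank '{"steps":[[[0.021,-0.018,0],[0,0,-0.12]],[[0.021,-0.018,0],[0,0,-0.12]],[[0.021,-0.018,0],[0,0,-0.12]]]}'|grep -c w
python3 -c "from h import *; feel(6)"
python3 -m crank '{"steps":[[[0.021,-0.019,0],[0,0,-0.12]],[[0.02,-0.019,0],[0,0,-0.12]]]}'|grep -c w
python3 -c "from h import *; feel(6)"
```

```text
1
t 30.35 pos [0.5489 0.1994 0.1451] ang 0.857 r 0.0706 Fease -4.08±0.32 Frad 1.81 Fz 8.1 w 0.0169
1
t 30.82 pos [0.5497 0.1987 0.1451] ang 0.842 r 0.0707 Fease -5.43±0.69 Frad 1.21 Fz 8.9 w 0.0169
```

Contact is felt: the motion slows and the push grows about 2 N beyond the trend, about 7 N on the pad, right where predicted. I'll make one small step more and confirm.

```bash

python3 -m crank '{"steps":[[[0.02,-0.019,0],[0,0,0]]]}'|grep -c w
python3 -c "from h import *; feel(8)"
```

```text
1
t 31.30 pos [0.5501 0.1984 0.1451] ang 0.835 r 0.0707 Fease -6.05±0.39 Frad 1.10 Fz 8.8 w 0.0172
```

```bash

python3 -m crank '{"steps":[[[-0.02,0.018,0],[0,0,0]],[[-0.02,0.018,0],[0,0,0]],[[0,0,0],[0,0,0]]]}'|grep -c w
python3 -c "from h import *; feel(5)"
```

```text
1
t 31.80 pos [0.55   0.1985 0.1452] ang 0.837 r 0.0707 Fease -1.91±0.29 Frad 2.65 Fz 6.7 w 0.0172
```

```bash

python3 -m crank '{"steps":[[[0,0,0],[0,0,0]],[[0,0,0],[0,0,0]],[[0,0,0],[0,0,0]],[[0,0,0],[0,0,0]],[[0,0,0.3],[0,0,0]],[[0,0,0.6],[0,0,0]],[[0,0,0.8],[0,0,0]],[[0,0,0.8],[0,0,0]],[[0,0,0.8],[0,0,0]],[[0,0,0.8],[0,0,0]]]}' 45
python3 -m crank '{"steps":[[[0.5,0.8,0.4],[0,0,0]],[[0.5,0.8,0.4],[0,0,0]],[[0.5,0.8,0.4],[0,0,0]],[[0.5,0.8,0.4],[0,0,0]],[[0.5,0.8,0.4],[0,0,0]],[[0.5,0.8,0.4],[0,0,0]],[[0,0,0],[0,0,0]],[[0,0,0],[0,0,0]]]}'
python3 - <<'E'
from h import *
t=snap('top','t5'); s=snap('scene','s5')
f=lambda x:cv2.resize(x,(400,400),interpolation=cv2.INTER_CUBIC)
cv2.imwrite('pics/e.png',np.hstack([f(t['pixels'][150:290,160:300+0]),f(s['pixels'][160:300,230:370])]))
h=cv2.cvtColor(t['pixels'],cv2.COLOR_BGR2HSV); m=(h[...,0]>98)&(h[...,0]<115)&(h[...,1]>110)
P=np.array([world(t,u,v) for v,u in zip(*np.nonzero(m))]); P=P[(abs(P[:,0]-.456)<.08)&(abs(P[:,1]+.1)<.08)&(P[:,2]>.05)]; print(np.percentile(P[:,2],[50,75,90]))
m=((h[...,0]<6)|(h[...,0]>174))&(h[...,1]>180)&(h[...,2]>120)
P=np.array([world(t,u,v) for v,u in zip(*np.nonzero(m))]);P=P[(P[:,2]>.15)&(P[:,2]<.2)]
if len(P): k=P.mean(0);print('knob',len(P),k,np.arctan2(k[1]-.146,k[0]-.5027))
E
```

```text
time: 32.63
ee_pos: [0.5505, 0.1971, 0.249]
eef_rot: [0.717, 0.697, -0.0, -0.0]
ft_force: [-0.1, 0.2, -0.2]
width: 0.0448
grip_force: 0.0
time: 33.3
ee_pos: [0.6258, 0.3182, 0.3073]
eef_rot: [0.717, 0.697, -0.0, 0.0]
ft_force: [0.1, -0.1, -0.4]
width: 0.0451
grip_force: 0.0
[0.12439789 0.12524148 0.12601461]Traceback (most recent call last):
  File "<stdin>", line 8, in <module>
IndexError: too many indices for array: array is 1-dimensional, but 2 were indexed
```

View pics/e.png

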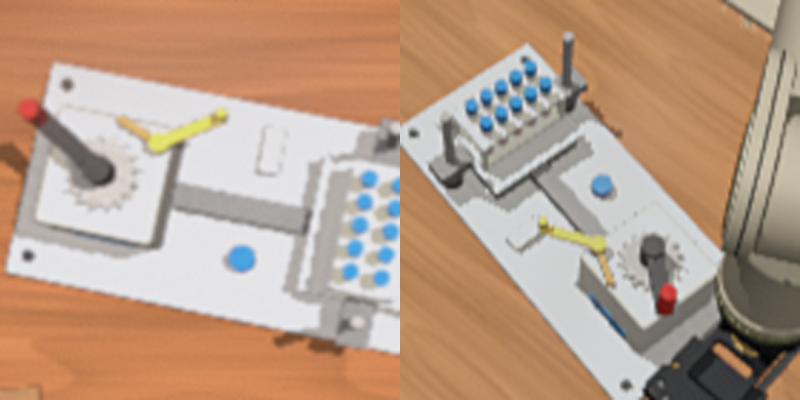

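The tray is down (cap tops about 125.5 mm, underside about 41.5 mm, matching the pad). The crank rests where I left it, the pawl is off, the cap and eraser have not moved, and the robot is clear. Handing in.

```bash
python3 -c "from bench import ticket; print(ticket.close_job())"
```

```text
the job is handed in; nothing more can be done
None
```

The release lever was flicked over, the crank wound up about 3 mm until the pawl sprang off, then eased back under grip until the tray rested on the pad with an estimated 9 N; I let go of the crank and handed the job in at about 33 s of the 72 s allowed (no verdict was returned).

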